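Prop the hardness test plate on the angle plate for reading its dents

TASK

Take the aluminium test plate that leans loosely on the steel riser block and prop it on the slotted angle plate for reading its dents: standing on the base and leaning back on the upright at about 25 degrees from vertical, square and near the middle, same edge up, dented face outward as now. Its foot must be blocked: the sliding toe stop, which now stands too far out, has to bear against it. Set the plate down gently and leave the other things on the bench alone.

Things in the scene. Friction and masses are not known exactly. Their poses are not given: they have to be found in the camera images.
- plate: Bare aluminium test plate, 10 mm thick, 100 wide, 150 high, about 0.4 kg; 15 small dents on one broad face, one upper corner clipped by 18 mm. Origin: middle of its lower end face; z runs up along it, y along its width (clipped corner at -y), x through its thickness (dents at -x). It starts on the mat, leaning about 0.38 rad from vertical on the riser block, x towards it.
- plate_toe (a point): Middle of the lower edge of the plate's dented face (5 mm to -x of the plate's origin); the edge that the toe stop's bar meets.
- rest: Slotted angle plate of dark steel, fixed. Origin: at bench height on the front face of its upright, mid-width; x from front to back (the plate leans towards +x), y along its 120 mm width, z up. Base 14 mm thick (the plate stands on its top, z = 0.014), from x = -0.135 to 0.050. Upright from x = 0 to 0.014, its top edge at z = 0.095, 81 mm above the base. Lean a from vertical puts the plate's back lower edge 81*tan(a) mm before the upright.
- toe_stop: Toe stop on the angle plate: a slide with an upright knob, carrying a steel cross bar (90 mm wide, 12 thick, top 16.5 mm above the base) on its upright side. Origin: knob axis at the base's top; axes as the angle plate's. It slides only along x, from 68 to 123 mm before the upright, under about 5 N, and stays where left.
- stop_knob (a point): On the axis of the toe stop's knurled knob (19 mm in diameter), at the height to grip it: the grip part reaches from 13 mm below this point to 14 mm above. The bar is bolted to the slide through slotted lugs, so its working face stands anywhere from 28 to 40 mm ahead of the knob axis: this is not told and has to be seen or felt.
- riser: Steel riser block, fixed, 60 mm (x) by 90 mm (y), 66 mm high, ground ends with two holes; origin in the middle of its underside. The plate leans on the upper edge of its -x face. It stands to the left of the angle plate.
- mug: White spotted mug, 82 mm wide, 91 mm high, loose; leave alone. Origin: centre of its underside.
- block_b: Upper of two stacked round steel reference blocks, 60 mm wide, 10 mm thick, loose; leave alone. Origin: centre of its underside.
- pin: Dark turned pin, 25 mm wide, 63 mm high, standing behind the work, loose; leave alone. Origin: centre of its underside.
- ring: Steel bearing ring, 52 mm wide, 15 mm high, lying behind the work, loose; leave alone. Origin: centre of its underside.

How it is judged:
By the outcome, as a careful person would: the job done as asked, in the order asked, and still so for the second after the job is handed in, with the robot touching nothing.
It also fails if it takes over 69 s, if anything falls off the work surface, if the arm or the gripper's body presses on something with over 40 N, if the wrist force passes 120 N, or if a joint passes its speed limit or range.

ROBOT

A 6-joint arm with a two-finger parallel gripper is mounted at the origin on a cart in front of the work surface, level with it; the furniture and walls round the work are solid. World frame = base frame: x ahead of the robot, y to its left, z up, the work surface at z = 0. Lengths are in m, angles in rad, forces in N, time in s.
With the tool pointing down it reaches from about 0.275 to 0.725 m from the base axis. Payload 5.6 kg.
Tool frame: the origin (TCP) lies between the finger pads; the fingertips stand 8 mm ahead of it and the grasp point (between the pads) lies 11 mm behind it; z points along the fingers, y is the line along which they close (so a half turn about z gives the same grasp; the last joint's range is limited). The gripper opens to 85 mm and grips with 20 to 120 N. Pads are 22 mm wide; open, the fingers measure 114 mm over their backs; the gripper's body (76 mm by 85 mm) begins 54 mm behind the grasp point. The pads swing forward as they close: fully open they stand 13 mm farther back than shut.
Start: joints at [1.474, 0.255, 0.108, 0, -1.424, -0.285], TCP at [0.205, 0.51, 0.239] pointing down, gripper open.
Joint ranges: [-2.95, 2.95], [-1.21, 1.97], [-1.09, 1.5], [-2.87, 1.71], [-2.94, -0.07], [-3.05, 3.05]. Speed limits (rad/s): [2.57, 2.57, 3.14, 3.14, 3.14, 3.14].

INTERFACE

Orientations are given as a unit quaternion [w, x, y, z].
In Python, from plant import state, capture, job_done gives the robot as it stands.
- The arm moves only by the tool carry_out, never from a script. Its argument "motion" is a list of rows, each a list of 3 entries, a list of its own where there are three numbers: the turn, a rotation vector about the tool's x, y, z as a fraction of full scale, then the shift along the tool's x, y, z as a fraction of full scale, then the opening, from 0 (shut) to 1 (fully open). A call has 1 to 8 rows; each row is the pose to reach, as a shift and turn from the pose commanded when the call began, along the tool's axes at that moment; what a row does not reach only later rows make up. Full scale, the value 1, is 50 cm for a shift and 1.5 rad for a turn. A row lasts 1/12 s, in which the tool goes at most 41.7 mm and 7.16 degrees, less where a joint would pass 70% of its speed; a pose out of reach is approached as far as the arm can. A call with a number of a shift or a turn outside -1 to 1 is refused whole. A call with a gripper value outside its range is refused whole. The fingers move at their own pace and stop on an object; the grip force is fixed at half the most. Time passes only in rows, so rows that repeat a pose let the fingers close. It gives the time, the measured TCP pose, the force, the opening and the grip force at its end, in the units of the state.
- state(): the state, without advancing time (a new reading comes with each control period).
- capture(name): name is "scene" or "top"; returns a dict with "pixels" (480x640x3 uint8, red, green, blue), "z_map" (480x640 float32, m along the optical axis (not along the pixel's ray), 0 where there is no reading), "fx", "fy", "cx", "cy" (pixels), "k1" (the pictures are not rectified: a ray, as slopes to the right and down, at radius r is drawn at 1 + k1 r^2 times it, then the intrinsics apply), "R" (3x3) and "t" (3): a world point X has camera coordinates R X + t. Camera axes: x right, y down, z forward; pixel columns grow to the right and rows downward; lengths in m; the calibration is good to about 2 mm. A picture is of the moment at which its call begins.
- job_done(): hands the job in; it is judged then, once.
The state is a dict: "clock": time; "qpos": joint angles; "qvel": joint speeds; "tau": joint torques, N m; "eef_pos": TCP position; "tcp_rot": TCP orientation; "ft_force": force on the tool from outside, world axes, zero at the start; "wrist_torque": the same for the moment, N m; "finger_gap": opening from 0.0 (shut) to 1.0 (fully open); "grip_force": force on a finger pad.
Only numpy, scipy, OpenCV 4.12 (cv2) and the standard library are available. Lean on these libraries where they do the work, as an engineer would, in place of code of your own. Each camera call takes 0.05 s, during which the arm holds its last target. There are 200 camera calls.

## Working session

There is one attempt and no reset: what is moved stays moved. The work goes in short steps, Python scripts to look and compute and a tool call to move; the robot and the scene stay as the last step left them, time stands still between calls to the robot, and variables do not carry over. Pictures are saved under pics/ and viewed, at most 10 in all, crops included, and the job is handed in when it is done.

Besides the shell and the picture viewer there is one more tool, called as name(argument=value, ...) on one line, values as JSON. carry_out: Moves the arm, as the interface text tells. Its arguments: {"type":"object","properties":{"motion":{"type":"array"}},"required":["motion"]}

```bash
mkdir -p pics
cat > h.py <<'E'
import numpy as np, cv2
from plant import state, capture, job_done
from scipy.spatial.transform import Rotation as Ro
def snap(n,f):
    c=capture(n); np.savez('pics/'+f+'.npz',**c); cv2.imwrite('pics/'+f+'.png',c['pixels'][:,:,::-1]); return c
def load(f): return dict(np.load('pics/'+f+'.npz'))
def cloud(c):
    K=np.array([[c['fx'],0,c['cx']],[0,c['fy'],c['cy']],[0,0,1.]],float)
    v,u=np.mgrid[0:480,0:640]
    p=cv2.undistortPointsIter(np.stack([u,v],-1).reshape(-1,1,2).astype(float),K,np.array([float(c['k1']),0,0,0]),None,None,(3,50,1e-9)).reshape(480,640,2)
    z=c['z_map'].astype(float); X=np.dstack([p*z[...,None],z])
    W=(X-c['t'])@c['R']; W[z==0]=np.nan; return W
def rot(q): return Ro.from_quat([q[1],q[2],q[3],q[0]])
E
python3 - <<'E'
from h import *
a=snap('scene','s0'); b=snap('top','t0'); s=state(); print(s)
for c in(a,b): print(-c['R'].T@c['t'], c['R'][2],c['fx'],c['k1'])
E
```

```text
{'clock': 0.1, 'qpos': array([ 1.47361479e+00,  2.55696441e-01,  1.07160164e-01, -4.24353771e-04,
       -1.42387942e+00, -2.84595572e-01]), 'qvel': array([-0.00084242, -0.00050678,  0.00350152,  0.00125301,  0.00132963,
        0.00046335]), 'tau': array([-1.97193767e-03, -3.87604916e+01,  2.38474381e+01,  5.37787065e+00,
       -3.81113568e-03, -2.95741479e-06]), 'eef_pos': array([0.204706  , 0.51004289, 0.23849171]), 'tcp_rot': array([ 8.25770416e-04,  9.81829766e-01, -1.89761983e-01, -1.33182936e-04]), 'ft_force': array([0.00827734, 0.50838065, 0.27369521]), 'wrist_torque': array([-0.01712782, -0.05148917,  0.04151075]), 'grip_force': 0.0, 'finger_gap': 0.9970702148394389}
[-0.03440435 -0.15896139  0.6539132 ] [ 0.60793243  0.50093029 -0.61602517] 514.9234993993107 -0.1493316257659681
[0.47737073 0.31748911 0.90469184] [ 0.07801124  0.02711579 -0.99658365] 462.5387835081588 -0.06636872990883774
```

View pics/s0.png

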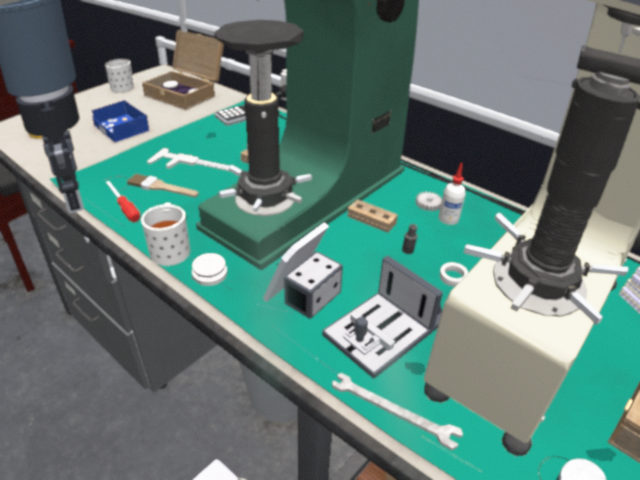

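View pics/t0.png

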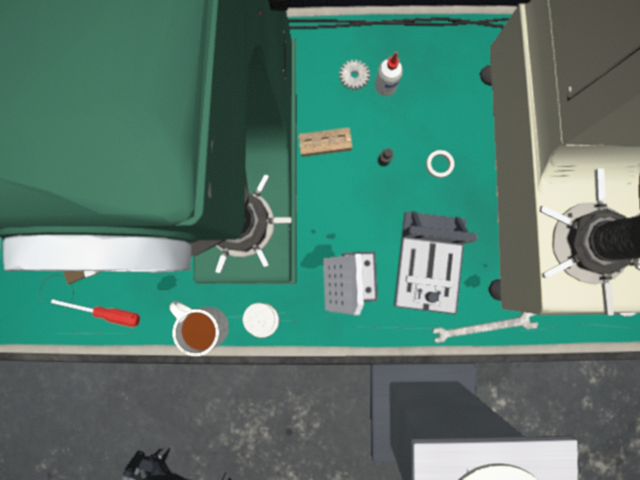

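Run:
```python
from h import *
b=load('t0'); a=load('s0')
cv2.imwrite('pics/t0c.png',cv2.resize(b['pixels'][200:325,310:485,::-1],None,fx=4.5,fy=4.5,interpolation=cv2.INTER_CUBIC))
W=cloud(b)
for (u,v) in [(325,255),(350,252),(328,310),(356,312),(375,254),(374,300),(362,265),(405,212),(466,218),(404,245),(467,240),(398,303),(455,310),(431,295),(386,157),(440,163),(261,319),(400,150)]:
    print((u,v),W[v,u].round(4))
```

```text
(325, 255) [0.5127 0.3272 0.0018]
(350, 252) [0.5151 0.2813 0.068 ]
(328, 310) [4.059e-01 3.222e-01 4.000e-04]
(356, 312) [0.4124 0.275  0.1279]
(375, 254) [0.5112 0.2361 0.067 ]
(374, 300) [0.4284 0.2389 0.0648]
(362, 265) [0.4915 0.2599 0.0684]
(405, 212) [0.5957 0.1696 0.0019]
(466, 218) [ 0.5832  0.0493 -0.0007]
(404, 245) [0.53   0.1753 0.0165]
(467, 240) [0.5336 0.0754 0.0893]
(398, 303) [0.4195 0.1886 0.0149]
(455, 310) [0.4052 0.08   0.0145]
(431, 295) [0.4367 0.1366 0.0672]
(386, 157) [0.6933 0.2109 0.0521]
(440, 163) [ 6.936e-01  9.730e-02 -6.000e-04]
(261, 319) [0.3916 0.4487 0.0275]
(400, 150) [ 0.7213  0.1758 -0.0029]
```

View pics/t0c.png

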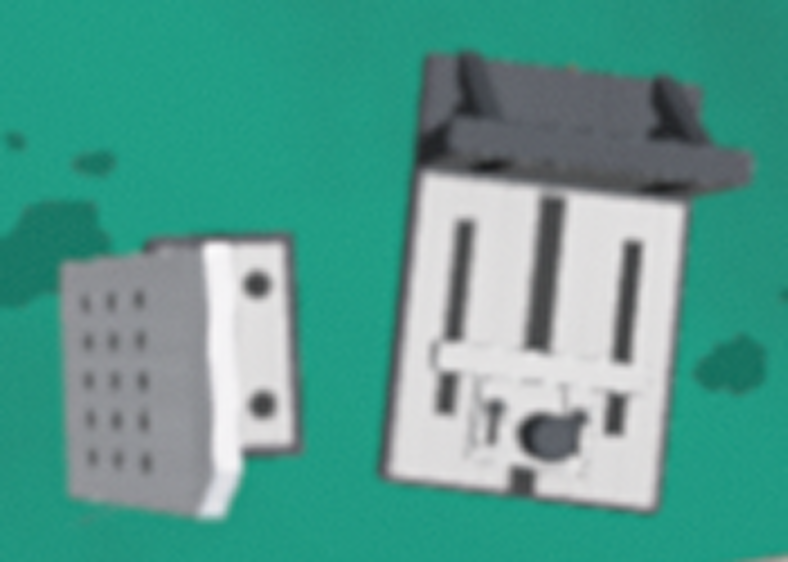

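Run:
```python
from h import *
b=load('t0'); a=load('s0')
P=np.vstack([cloud(b).reshape(-1,3),cloud(a).reshape(-1,3)]); src=np.repeat([0,1],480*640); 
ok=np.isfinite(P).all(1); P=P[ok];src=src[ok]
box=lambda x0,x1,y0,y1,z0,z1:(P[:,0]>x0)&(P[:,0]<x1)&(P[:,1]>y0)&(P[:,1]<y1)&(P[:,2]>z0)&(P[:,2]<z1)
def rect(m,n):
    for s in(0,1):
        q=P[m&(src==s)]
        if len(q)>10: print(n,s,len(q),cv2.minAreaRect((q[:,:2]*1000).astype(np.float32)),q[:,2].mean().round(4))
rect(box(.36,.6,.03,.22,.009,.02),'base')
rect(box(.36,.6,.03,.22,.090,.1),'uprtop')
rect(box(.40,.52,.06,.20,.026,.036),'bar')
rect(box(.40,.52,.06,.20,.05,.09),'knob')
rect(box(.40,.55,.22,.32,.06,.071),'risertop')
m=box(.38,.55,.24,.36,.02,.16)
# plate faces by RANSAC-ish: dented face normal approx (0,cos,sin)
n0=np.array([0,np.cos(.38),np.sin(.38)])
for s in (0,1):
    q=P[m&(src==s)]; d=q@n0; h,e=np.histogram(d,60); k=e[h.argmax()]
    q=q[abs(d-k)<.012]
    for _ in range(5):
        c=q.mean(0); n=np.linalg.svd(q-c,full_matrices=False)[2][2]; n*=np.sign(n[1]); r=(q-c)@n; q=q[abs(r)<.004]
    up=np.array([0,0,1])-n*n[2]; up/=np.linalg.norm(up); w=np.cross(up,-n)
    print('plate',s,len(q),'n',n.round(4),'lean',np.arcsin(n[2]),'std',r.std(),'c',c.round(4),'w',w.round(4))
    uv=np.c_[(q-c)@w,(q-c)@up]; print(np.percentile(uv,[0.3,99.7],axis=0),cv2.minAreaRect((uv*1000).astype(np.float32)))
    t=c-up*c[2]/up[2]; print('toe line at z0',t)
for n,m in(('beige',box(.3,.8,-.2,.06,.06,.6)),('green',box(.3,.9,.2,.6,.17,.8)),('pin',box(.66,.72,.17,.24,.02,.08))):
    q=P[m]; print(n,q.min(0),q.max(0))
```

```text
base 0 4393 ((478.56640625, 111.62551879882812), (163.4913330078125, 234.22760009765625), 89.20740509033203) 0.0145
base 1 3903 ((464.1875305175781, 121.06161499023438), (223.9595184326172, 155.46730041503906), 7.456536769866943) 0.0139
uprtop 0 503 ((545.7485961914062, 118.51670837402344), (117.44011688232422, 14.411005973815918), 83.44082641601562) 0.095
uprtop 1 529 ((545.2044677734375, 116.54142761230469), (120.41046905517578, 16.117816925048828), 82.33354949951172) 0.0939
bar 0 454 ((444.2193298339844, 131.41195678710938), (89.63606262207031, 45.561317443847656), 82.15850067138672) 0.03
bar 1 426 ((444.94793701171875, 129.16490173339844), (90.47605895996094, 44.71696472167969), 84.57608032226562) 0.0294
knob 0 110 ((432.836669921875, 134.83192443847656), (18.67454719543457, 18.27281379699707), 88.84838104248047) 0.0658
knob 1 172 ((430.92022705078125, 130.16529846191406), (18.66578483581543, 19.561784744262695), 45.74173355102539) 0.0618
risertop 0 908 ((463.4787902832031, 270.9298400878906), (106.37213134765625, 74.36225128173828), 2.1168713569641113) 0.0664
risertop 1 1426 ((4
[... 330 characters left out ...]
58105469), (135.73223876953125, 100.40544128417969), 89.93991088867188)
toe line at z0 [0.45756111 0.33181349 0.        ]
plate 1 1024 n [0.0045 0.9399 0.3413] lean 0.3483311059784865 std 0.0015674746740114841 c [0.4487 0.2805 0.0982] w [ 1.     -0.0048 -0.    ]
[[-0.04212579 -0.08181151]
 [ 0.06165388  0.04707813]] ((11.465862274169922, -17.460350036621094), (130.4007568359375, 107.05437469482422), 89.54875946044922)
toe line at z0 [0.44889105 0.31615911 0.        ]
beige [ 0.40092509 -0.16914767  0.06000298] [0.79999704 0.05995899 0.5899669 ]
green [0.47973597 0.35575869 0.17002135] [0.89983668 0.56823759 0.67852811]
pin [0.68634078 0.1934239  0.02008666] [0.71170591 0.22114329 0.06842543]
```

```bash
cat >> h.py <<'E'
def nrm(v): v=np.asarray(v,float); return v/np.linalg.norm(v)
def frame(y,z):
    z=nrm(z); y=np.asarray(y,float); y=nrm(y-z*(y@z)); return np.c_[np.cross(y,z),y,z]
def go(R,p,frac=1.0,s=None):
    s=s or state(); R0=rot(s['tcp_rot']); d=R0.inv().apply(np.asarray(p)-s['eef_pos'])
    rv=(R0.inv()*Ro.from_matrix(R)).as_rotvec(); 
    print('turn',np.round(rv*frac/1.5,3).tolist(),'shift',np.round(d*frac/.5,4).tolist(),'| rows',np.linalg.norm(rv*frac)/.125,np.linalg.norm(d*frac)/.0417)
n=np.array([-.0301,.9243,.3804]); up=np.array([.0124,-.3802,.9248]); G=np.array([.4589,.2813,.1098])
RG=frame(n,-up)
yaw=-.12; rx=np.array([np.cos(yaw),np.sin(yaw),0]); ry=np.array([-rx[1],rx[0],0]); ez=np.array([0,0,1.]); O=np.array([.5385,.1183,0])
def S(): 
    s=state(); print('t',s['clock'],'q',s['qpos'].round(3),'p',s['eef_pos'].round(4),'F',s['ft_force'].round(2),'gap',round(s['finger_gap'],3),'gf',s['grip_force'].round(1)); return s
E
python3 - <<'E'
from h import *
go(RG,G+.12*up); go(RG,G+.12*up,.36)
E
```

```text
turn [-0.074, -0.355, 1.787] shift [0.679, 0.3186, 0.036] | rows 21.880898836221476 9.003648867743719
turn [-0.027, -0.128, 0.643] shift [0.2444, 0.1147, 0.013] | rows 7.877123581039732 3.2413135923877388
```

carry_out(motion=[[[-0.027, -0.128, 0.643], [0.244, 0.115, 0.013], 1], [[-0.027, -0.128, 0.643], [0.244, 0.115, 0.013], 1], [[-0.027, -0.128, 0.643], [0.244, 0.115, 0.013], 1], [[-0.027, -0.128, 0.643], [0.244, 0.115, 0.013], 1], [[-0.027, -0.128, 0.643], [0.244, 0.115, 0.013], 1], [[-0.027, -0.128, 0.643], [0.244, 0.115, 0.013], 1], [[-0.027, -0.128, 0.643], [0.244, 0.115, 0.013], 1], [[-0.027, -0.128, 0.643], [0.244, 0.115, 0.013], 1]])

```text
clock: 0.77
eef_pos: [0.2968, 0.4112, 0.2323]
tcp_rot: [0.002, 0.775, -0.625, -0.095]
ft_force: [-0.6, -0.5, -0.5]
finger_gap: 1.003
grip_force: 0.0
```

Run:
```python
from h import *
S();go(RG,G+.12*up,.55)
```

```text
Traceback (most recent call last):
  File "h.py", line 25, in S
    s=state(); print('t',s['clock'],'q',s['qpos'].round(3),'p',s['eef_pos'].round(4),'F',s['ft_force'].round(2),'gap',round(s['finger_gap'],3),'gf',s['grip_force'].round(1)); return s
                                                                                                                                                    ^^^^^^^^^^^^^^^^^^^^^
AttributeError: 'float' object has no attribute 'round'
```

```bash
sed -i "s/s\['grip_force'\].round(1)/round(float(s['grip_force']),1)/" h.py
python3 - <<'E'
from h import *
S();go(RG,G+.12*up,.55)
E
```

```text
t 0.7667 q [ 1.116  0.179  0.049 -0.189 -1.406 -0.874] p [0.2968 0.4112 0.2323] F [-0.57 -0.52 -0.5 ] gap 1.003 gf 0.0
turn [-0.025, -0.124, 0.627] shift [0.2253, -0.1332, -0.0367] | rows 7.673210137020072 3.1688219362824985
```

carry_out(motion=[[[-0.025, -0.124, 0.627], [0.225, -0.133, -0.037], 1], [[-0.025, -0.124, 0.627], [0.225, -0.133, -0.037], 1], [[-0.025, -0.124, 0.627], [0.225, -0.133, -0.037], 1], [[-0.025, -0.124, 0.627], [0.225, -0.133, -0.037], 1], [[-0.025, -0.124, 0.627], [0.225, -0.133, -0.037], 1], [[-0.025, -0.124, 0.627], [0.225, -0.133, -0.037], 1], [[-0.025, -0.124, 0.627], [0.225, -0.133, -0.037], 1], [[-0.025, -0.124, 0.627], [0.225, -0.133, -0.037], 1]])

```text
clock: 1.43
eef_pos: [0.3872, 0.3152, 0.2263]
tcp_rot: [-0.003, -0.397, 0.903, 0.164]
ft_force: [0.5, 0.3, 0.4]
finger_gap: 1.003
grip_force: 0.0
```

Run:
```python
from h import *
S();go(RG,G+.12*up)
```

```text
t 1.4333 q [ 7.600e-01  1.360e-01 -1.000e-03 -3.200e-01 -1.337e+00 -1.443e+00] p [0.3872 0.3152 0.2263] F [0.5  0.3  0.38] gap 1.003 gf 0.0
turn [-0.021, -0.102, 0.512] shift [0.0151, -0.2085, -0.0561] | rows 6.2728498739363 2.5946867483922644
```

carry_out(motion=[[[-0.021, -0.102, 0.512], [0.015, -0.2085, -0.056], 1], [[-0.021, -0.102, 0.512], [0.015, -0.2085, -0.056], 1], [[-0.021, -0.102, 0.512], [0.015, -0.2085, -0.056], 1], [[-0.021, -0.102, 0.512], [0.015, -0.2085, -0.056], 1], [[-0.021, -0.102, 0.512], [0.015, -0.2085, -0.056], 1], [[-0.021, -0.102, 0.512], [0.015, -0.2085, -0.056], 1], [[-0.021, -0.102, 0.512], [0.015, -0.2085, -0.056], 1], [[-0.021, -0.102, 0.512], [0.015, -0.2085, -0.056], 1]])

```text
clock: 2.1
eef_pos: [0.4605, 0.2364, 0.2211]
tcp_rot: [-0.003, -0.019, 0.981, 0.194]
ft_force: [-0.0, 0.3, -0.2]
finger_gap: 1.001
grip_force: 0.0
```

Run:
```python
from h import *
S();go(RG,G)
```

```text
t 2.1 q [ 0.524  0.127 -0.028 -0.362 -1.245 -1.968] p [0.4605 0.2364 0.2211] F [-0.04  0.27 -0.21] gap 1.001 gf 0.0
turn [0.0, -0.0, 0.004] shift [0.0002, -0.0017, 0.2401] | rows 0.05085354992116698 2.8784465673950668
```

carry_out(motion=[[[0, 0, 0.004], [0, -0.0015, 0.05], 1], [[0, 0, 0.004], [0, -0.0015, 0.1], 1], [[0, 0, 0.004], [0, -0.0015, 0.14], 1], [[0, 0, 0.004], [0, -0.0015, 0.18], 1], [[0, 0, 0.004], [0, -0.0015, 0.22], 1], [[0, 0, 0.004], [0, -0.0015, 0.24], 1], [[0, 0, 0.004], [0, -0.0015, 0.24], 1]])

```text
clock: 2.68
eef_pos: [0.4581, 0.2817, 0.1075]
tcp_rot: [-0.005, -0.017, 0.981, 0.193]
ft_force: [-1.2, -0.6, 1.0]
finger_gap: 1.004
grip_force: 0.0
```

Run:
```python
from h import *
S();a=snap('scene','s1');cv2.imwrite('pics/s1c.png',cv2.resize(a['pixels'][150:390,220:480,::-1],None,fx=2.4,fy=2.4,interpolation=cv2.INTER_CUBIC))
```

```text
t 2.6833 q [ 0.605  0.242 -0.18  -0.398 -0.974 -1.943] p [0.4581 0.2817 0.1075] F [-1.21 -0.61  1.05] gap 1.004 gf 0.0
```

View pics/s1c.png

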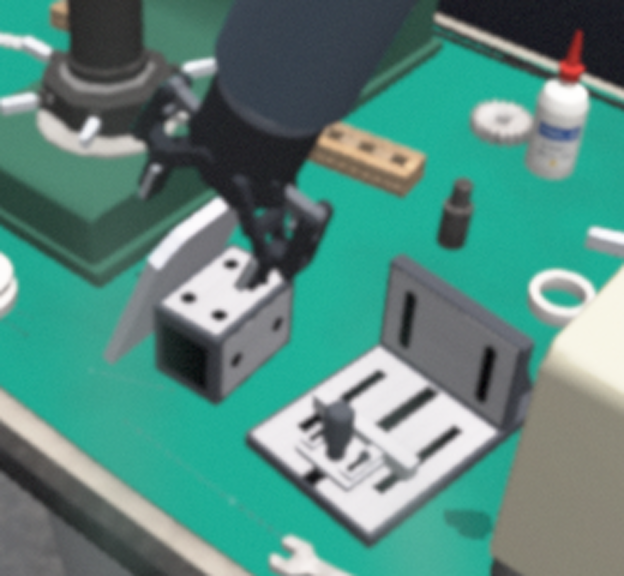

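Gripper straddles the plate's upper end (left finger ~(150,180), right ~(260,270)), clear of the riser top. Close.

carry_out(motion=[[[0, 0, 0], [0, 0, 0], 0.5], [[0, 0, 0], [0, 0, 0], 0.3], [[0, 0, 0], [0, 0, 0], 0], [[0, 0, 0], [0, 0, 0], 0], [[0, 0, 0], [0, 0, 0], 0], [[0, 0, 0], [0, 0, 0], 0], [[0, 0, 0], [0, 0, 0], 0], [[0, 0, 0], [0, 0, 0], 0]])

```text
clock: 3.4
eef_pos: [0.4596, 0.2816, 0.1102]
tcp_rot: [-0.003, -0.017, 0.981, 0.194]
ft_force: [0.5, 0.0, -0.0]
finger_gap: 0.109
grip_force: 61.0
```

Run:
```python
from h import *
S();go(RG,G+[0,0.02,.12])
```

```text
t 3.4 q [ 0.604  0.238 -0.178 -0.397 -0.974 -1.945] p [0.4596 0.2816 0.1102] F [ 0.49  0.04 -0.03] gap 0.109 gf 61.0
turn [0.0, 0.0, 0.001] shift [-0.0001, 0.1275, -0.2063] | rows 0.01623823049847348 2.907734119771532
```

carry_out(motion=[[[0, 0, 0], [0, 0.01, -0.01], 0], [[0, 0, 0], [0, 0.03, -0.04], 0], [[0, 0, 0], [0, 0.06, -0.09], 0], [[0, 0, 0], [0, 0.09, -0.14], 0], [[0, 0, 0], [0, 0.12, -0.18], 0], [[0, 0, 0], [0, 0.1275, -0.206], 0], [[0, 0, 0], [0, 0.1275, -0.206], 0]])

```text
clock: 3.98
eef_pos: [0.4598, 0.3022, 0.2331]
tcp_rot: [-0.001, -0.018, 0.981, 0.195]
ft_force: [-0.1, 0.7, -2.9]
finger_gap: 0.107
grip_force: 60.2
```

```bash
cat >> h.py <<'E'
a=np.radians(25); pz=np.sin(a)*rx+np.cos(a)*ez; px=np.cos(a)*rx-np.sin(a)*ez
RP=frame(-px,-pz)
def tcp_place(lift=0,lean=a,back=-.081*np.tan(a),s=.117):
    B=O+rx*back+ez*(.014+lift)          # back lower edge, mid
    return B-px*.005+pz*s
E
python3 - <<'E'
from h import *
S(); p=tcp_place(.08); print(tcp_place(0),p)
go(RP,p);go(RP,p,.5)
E
```

```text
t 3.9833 q [ 0.647  0.152  0.022 -0.336 -1.222 -2.1  ] p [0.4598 0.3022 0.2331] F [-0.11  0.65 -2.89] gap 0.107 gf 60.2
[0.5455925  0.11744479 0.1221511 ] [0.5455925  0.11744479 0.2021511 ]
turn [-0.027, 0.383, -0.863] shift [-0.1582, -0.3708, -0.0855] | rows 11.331372672948895 4.941155637895057
turn [-0.013, 0.191, -0.431] shift [-0.0791, -0.1854, -0.0428] | rows 5.665686336474447 2.4705778189475285
```

carry_out(motion=[[[-0.013, 0.191, -0.431], [-0.079, -0.185, -0.048], 0], [[-0.013, 0.191, -0.431], [-0.079, -0.185, -0.048], 0], [[-0.013, 0.191, -0.431], [-0.079, -0.185, -0.048], 0], [[-0.013, 0.191, -0.431], [-0.079, -0.185, -0.048], 0], [[-0.013, 0.191, -0.431], [-0.079, -0.185, -0.048], 0], [[-0.013, 0.191, -0.431], [-0.079, -0.185, -0.048], 0], [[-0.013, 0.191, -0.431], [-0.079, -0.185, -0.048], 0]])

```text
clock: 4.57
eef_pos: [0.5016, 0.2083, 0.2133]
tcp_rot: [-0.082, -0.355, 0.912, 0.19]
ft_force: [-1.2, 1.0, -4.6]
finger_gap: 0.109
grip_force: 60.9
```

Run:
```python
from h import *
S(); p=tcp_place(.08); go(RP,p)
```

```text
t 4.5667 q [ 0.41   0.395  0.311 -0.388 -1.64  -1.236] p [0.5016 0.2083 0.2133] F [-1.23  0.99 -4.6 ] gap 0.109 gf 60.9
turn [-0.009, 0.186, -0.432] shift [0.0583, -0.1861, -0.057] | rows 5.6461816696219245 2.43659234543989
```

carry_out(motion=[[[-0.009, 0.186, -0.432], [0.058, -0.186, -0.057], 0], [[-0.009, 0.186, -0.432], [0.058, -0.186, -0.057], 0], [[-0.009, 0.186, -0.432], [0.058, -0.186, -0.057], 0], [[-0.009, 0.186, -0.432], [0.058, -0.186, -0.057], 0], [[-0.009, 0.186, -0.432], [0.058, -0.186, -0.057], 0], [[-0.009, 0.186, -0.432], [0.058, -0.186, -0.057], 0], [[-0.009, 0.186, -0.432], [0.058, -0.186, -0.057], 0], [[-0.009, 0.186, -0.432], [0.058, -0.186, -0.057], 0]])

```text
clock: 5.23
eef_pos: [0.545, 0.1181, 0.2045]
tcp_rot: [-0.141, -0.645, 0.733, 0.161]
ft_force: [-0.1, -1.3, -4.3]
finger_gap: 0.108
grip_force: 61.8
```

Run:
```python
from h import *
S(); p=tcp_place(.08); go(RP,p); go(RP,tcp_place(.015))
c=snap('scene','s2'); cv2.imwrite('pics/s2c.png',cv2.resize(c['pixels'][150:390,260:520,::-1],None,fx=2.4,fy=2.4,interpolation=cv2.INTER_CUBIC))
W=cloud(c).reshape(-1,3); W=W[np.isfinite(W).all(1)]
s=state(); R=rot(s['tcp_rot']); q=R.inv().apply(W-s['eef_pos'])  # tool frame: plate at y~0,|x|<.05, z in -.03..117
q=q[(abs(q[:,1])<.02)&(abs(q[:,0])<.07)&(q[:,2]>.02)&(q[:,2]<.14)]
for _ in range(4):
    m=q.mean(0); n=np.linalg.svd(q-m,full_matrices=False)[2][2]; r=(q-m)@n; q=q[abs(r)<.004]
print(len(q),'n tool',n.round(4),'mean',m.round(4),np.percentile(q,[.5,99.5],axis=0).round(4).tolist(), cv2.minAreaRect((q[:,[0,2]]*1000).astype(np.float32)))
```

```text
t 5.2333 q [ 0.36   0.578  0.513 -0.209 -1.885 -0.513] p [0.545  0.1181 0.2045] F [-0.13 -1.27 -4.31] gap 0.108 gf 61.8
turn [-0.003, 0.003, -0.004] shift [0.0011, -0.0032, 0.0037] | rows 0.06989606335126267 0.060759332909426894
turn [-0.003, 0.003, -0.004] shift [0.0013, -0.0577, 0.1218] | rows 0.06989606335126267 1.615860093936815
3560 n tool [9.e-04 1.e+00 3.e-04] mean [0.0052 0.0042 0.0677] [[-0.0467, 0.0008, 0.0206], [0.0531, 0.0071, 0.1168]] ((2.4879798889160156, 68.87389373779297), (97.659912109375, 102.6429672241211), 89.9408950805664)
```

View pics/s2c.png

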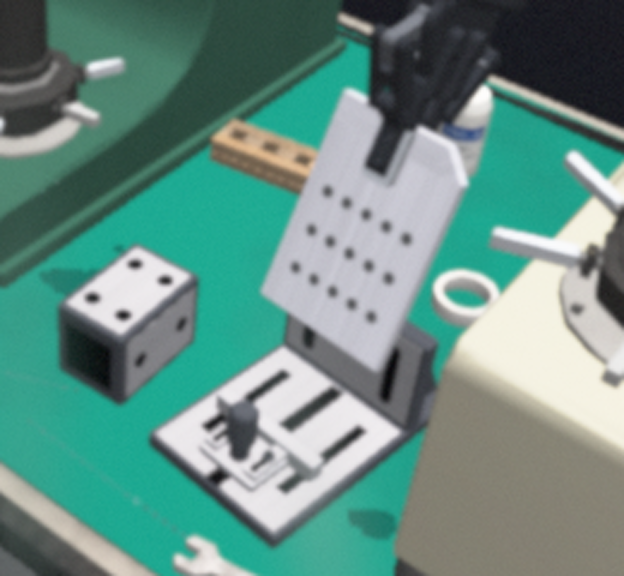

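Plate held square (clipped corner upper right at (460,170), lower edge (265,290)–(375,370)), hovering over the rest. Lower.

Run:
```python
from h import *
S(); p=tcp_place(.008)-.004*rx+.003*ry; go(RP,p)
```

```text
t 5.2833 q [ 0.359  0.578  0.513 -0.208 -1.886 -0.513] p [0.5451 0.1176 0.2051] F [-0.47 -0.32 -4.18] gap 0.107 gf 61.8
turn [-0.003, 0.003, -0.004] shift [-0.0055, -0.0563, 0.1391] | rows 0.07557157921324519 1.8005295627821258
```

carry_out(motion=[[[-0.003, 0.003, -0.004], [-0.005, -0.01, 0.025], 0], [[-0.003, 0.003, -0.004], [-0.005, -0.02, 0.05], 0], [[-0.003, 0.003, -0.004], [-0.005, -0.03, 0.075], 0], [[-0.003, 0.003, -0.004], [-0.005, -0.04, 0.1], 0], [[-0.003, 0.003, -0.004], [-0.005, -0.05, 0.123], 0], [[-0.003, 0.003, -0.004], [-0.005, -0.056, 0.135], 0], [[-0.003, 0.003, -0.004], [-0.005, -0.056, 0.139], 0], [[-0.003, 0.003, -0.004], [-0.005, -0.056, 0.139], 0]])

```text
clock: 5.95
eef_pos: [0.5416, 0.1202, 0.1302]
tcp_rot: [-0.144, -0.648, 0.73, 0.162]
ft_force: [0.4, 0.3, -4.1]
finger_gap: 0.106
grip_force: 61.8
```

```bash
cat > v.py <<'E'
from h import *
# down along world z per mm in tool units, and +rx, +ry
s=S(); R=rot(s['tcp_rot']).inv()
for n,v in(('up',ez),('rx',rx),('ry',ry)): print(n,'per mm',np.round(R.apply(v)*.001/.5,5).tolist())
d=s['eef_pos']-tcp_place(0); print('off place mm rx,ry,z',(np.array([d@rx,d@ry,d[2]])*1000).round(2), 'tau',s['wrist_torque'].round(2))
E
python3 v.py
```

```text
t 5.95 q [ 0.366  0.611  0.376 -0.2   -1.724 -0.475] p [0.5416 0.1202 0.1302] F [ 0.41  0.29 -4.08] gap 0.106 gf 61.8
up per mm [0.0, 0.00085, -0.00181]
rx per mm [0.0, -0.00181, -0.00085]
ry per mm [-0.002, -0.0, -0.0]
off place mm rx,ry,z [-4.24  2.21  8.08] tau [-0.25 -1.91  0.03]
```

carry_out(motion=[[[0, 0, 0], [0, -0.0009, 0.0018], 0], [[0, 0, 0], [0, -0.0017, 0.0036], 0], [[0, 0, 0], [0, -0.0026, 0.0054], 0], [[0, 0, 0], [0, -0.0034, 0.0072], 0], [[0, 0, 0], [0, -0.0043, 0.009], 0], [[0, 0, 0], [0, -0.0051, 0.0109], 0], [[0, 0, 0], [0, -0.0051, 0.0109], 0]])

```text
clock: 6.53
eef_pos: [0.5419, 0.1204, 0.1245]
tcp_rot: [-0.144, -0.649, 0.729, 0.162]
ft_force: [-0.7, -0.6, -3.6]
finger_gap: 0.11
grip_force: 61.8
```

```bash
python3 v.py
```

```text
t 6.5333 q [ 0.366  0.615  0.367 -0.2   -1.712 -0.472] p [0.5419 0.1204 0.1245] F [-0.69 -0.63 -3.58] gap 0.11 gf 61.8
up per mm [-0.0, 0.00085, -0.00181]
rx per mm [1e-05, -0.00181, -0.00085]
ry per mm [-0.002, -1e-05, -0.0]
off place mm rx,ry,z [-3.99  2.48  2.31] tau [-0.23 -1.89  0.07]
```

carry_out(motion=[[[0, 0, 0], [0, -0.0015, -0.0007], 0], [[0, 0, 0], [0, -0.003, -0.0014], 0], [[0, 0, 0], [0, -0.0045, -0.0021], 0], [[0, 0, 0], [0, -0.006, -0.0028], 0], [[0, 0, 0], [0, -0.0072, -0.0034], 0], [[0, 0, 0], [0, -0.0072, -0.0034], 0]])

```text
clock: 7.03
eef_pos: [0.5461, 0.1199, 0.1247]
tcp_rot: [-0.144, -0.649, 0.729, 0.162]
ft_force: [-0.5, -0.3, -3.6]
finger_gap: 0.106
grip_force: 61.8
```

```bash
python3 v.py
```

```text
t 7.0333 q [ 0.364  0.623  0.381 -0.199 -1.718 -0.471] p [0.5461 0.1199 0.1247] F [-0.53 -0.31 -3.65] gap 0.106 gf 61.8
up per mm [-0.0, 0.00084, -0.00181]
rx per mm [1e-05, -0.00181, -0.00084]
ry per mm [-0.002, -1e-05, -0.0]
off place mm rx,ry,z [0.25 2.47 2.53] tau [-0.21 -1.92  0.02]
```

Not touching the upright yet; lower to feel the base first.

carry_out(motion=[[[0, 0, 0], [0, -0.0004, 0.0009], 0], [[0, 0, 0], [0, -0.0009, 0.0018], 0], [[0, 0, 0], [0, -0.0013, 0.0027], 0], [[0, 0, 0], [0, -0.0017, 0.0036], 0], [[0, 0, 0], [0, -0.0021, 0.0045], 0], [[0, 0, 0], [0, -0.0021, 0.0045], 0]])

```text
clock: 7.53
eef_pos: [0.5459, 0.1199, 0.1224]
tcp_rot: [-0.144, -0.649, 0.729, 0.162]
ft_force: [0.1, 0.9, -2.8]
finger_gap: 0.109
grip_force: 62.1
```

```bash
python3 v.py
```

```text
t 7.5333 q [ 0.364  0.624  0.377 -0.199 -1.713 -0.47 ] p [0.5459 0.1199 0.1224] F [ 0.07  0.95 -2.8 ] gap 0.109 gf 62.1
up per mm [-0.0, 0.00084, -0.00181]
rx per mm [1e-05, -0.00181, -0.00084]
ry per mm [-0.002, -1e-05, -0.0]
off place mm rx,ry,z [0.03 2.45 0.21] tau [-0.28 -1.68  0.  ]
```

carry_out(motion=[[[0, 0, 0], [0, -0.001, -0.0005], 0], [[0, 0, 0], [0, -0.002, -0.0009], 0], [[0, 0, 0], [0, -0.003, -0.0014], 0], [[0, 0, 0], [0, -0.0036, -0.0017], 0], [[0, 0, 0], [0, -0.0036, -0.0017], 0]])

```text
clock: 7.95
eef_pos: [0.5465, 0.1199, 0.1221]
tcp_rot: [-0.145, -0.649, 0.729, 0.163]
ft_force: [-5.5, 1.2, -2.8]
finger_gap: 0.109
grip_force: 61.7
```

```bash
python3 v.py
```

```text
t 7.95 q [ 0.363  0.628  0.383 -0.2   -1.718 -0.469] p [0.5465 0.1199 0.1221] F [-5.47  1.2  -2.8 ] gap 0.109 gf 61.7
up per mm [0.0, 0.00085, -0.00181]
rx per mm [1e-05, -0.00181, -0.00085]
ry per mm [-0.002, -1e-05, -0.0]
off place mm rx,ry,z [ 0.61  2.5  -0.03] tau [ 0.19  0.36 -0.32]
```

carry_out(motion=[[[0, 0, 0], [0, 0.0007, 0.001], 0], [[0, 0, 0], [0, 0.0013, 0.0019], 0], [[0, 0, 0], [0, 0.0013, 0.0019], 0], [[0, 0, 0], [0, 0.0013, 0.0019], 0]])

```text
clock: 8.28
eef_pos: [0.5464, 0.1199, 0.1221]
tcp_rot: [-0.144, -0.649, 0.729, 0.162]
ft_force: [-5.1, 0.9, 1.8]
finger_gap: 0.111
grip_force: 62.1
```

```bash
python3 v.py
python3 - <<'E'
from h import *
c=snap('scene','s3')
def fit(f):
    W=cloud(load(f)).reshape(-1,3); W=W[np.isfinite(W).all(1)]; d=W-O; L=np.c_[d@rx,d@ry,d[:,2]]
    t=(L[:,0]+.0469)*np.cos(a)-(L[:,2]-.018)*np.sin(a)
    q=L[(abs(t)<.008)&(abs(L[:,1])<.08)&(L[:,2]>.035)&(L[:,2]<.12)]
    for _ in range(4):
        m=q.mean(0); n=np.linalg.svd(q-m,full_matrices=False)[2][2]; n*=-np.sign(n[0]); r=(q-m)@n; q=q[abs(r)<.003]
    print(f,len(q),'lean deg',np.degrees(np.arcsin(n[2])),'yaw',np.degrees(n[1]),'toe x',m[0]+(m[2]-.018)*n[2]/n[0],'y',np.percentile(q[:,1],[.5,99.5]))
fit('s3')
E
```

```text
t 8.2833 q [ 0.363  0.626  0.379 -0.199 -1.714 -0.469] p [0.5464 0.1199 0.1221] F [-5.08  0.89  1.78] gap 0.111 gf 62.1
up per mm [-0.0, 0.00085, -0.00181]
rx per mm [1e-05, -0.00181, -0.00085]
ry per mm [-0.002, -1e-05, -0.0]
off place mm rx,ry,z [ 0.51  2.54 -0.07] tau [ 0.33  0.73 -0.3 ]
s3 2959 lean deg 25.25822179524198 yaw 0.02870701283312716 toe x -0.04625393448049962 y [-0.05090024  0.04883285]
```

carry_out(motion=[[[0, 0, 0], [0, 0.0009, 0.0018], 0], [[0, 0, 0], [0, 0.0028, 0.0026], 0], [[0, 0, 0], [0, 0.0046, 0.0035], 0], [[0, 0, 0], [0, 0.0064, 0.0043], 0]])

```text
clock: 8.67
eef_pos: [0.5452, 0.1198, 0.1222]
tcp_rot: [-0.142, -0.649, 0.73, 0.16]
ft_force: [4.4, -2.2, 5.0]
finger_gap: 0.105
grip_force: 63.4
```

```bash
python3 v.py
```

```text
t 8.6667 q [ 0.365  0.618  0.369 -0.197 -1.704 -0.47 ] p [0.5452 0.1198 0.1222] F [ 4.42 -2.16  4.95] gap 0.105 gf 63.4
up per mm [-0.0, 0.00083, -0.00182]
rx per mm [1e-05, -0.00182, -0.00083]
ry per mm [-0.002, -1e-05, -0.0]
off place mm rx,ry,z [-0.67  2.26  0.1 ] tau [-0.38 -1.63  0.02]
```

carry_out(motion=[[[0, 0, 0], [0, 0.0018, 0.0008], 0], [[0, 0, 0], [0, 0.0036, 0.0017], 0], [[0, 0, 0], [0, 0.0036, 0.0017], 0]])

```text
clock: 8.92
eef_pos: [0.5437, 0.12, 0.1224]
tcp_rot: [-0.141, -0.649, 0.73, 0.159]
ft_force: [4.7, -1.1, 6.3]
finger_gap: 0.111
grip_force: 63.4
```

```bash
python3 v.py
```

```text
t 8.9167 q [ 0.366  0.615  0.362 -0.197 -1.701 -0.471] p [0.5437 0.12   0.1224] F [ 4.66 -1.09  6.26] gap 0.111 gf 63.4
up per mm [-0.0, 0.00083, -0.00182]
rx per mm [1e-05, -0.00182, -0.00083]
ry per mm [-0.002, -1e-05, -0.0]
off place mm rx,ry,z [-2.21  2.3   0.2 ] tau [-0.33 -1.96  0.09]
```

carry_out(motion=[[[0, 0, 0], [0, 0.0012, -0.0026], 0], [[0, 0, 0], [0, -0.0028, -0.0043], 0], [[0, 0, 0], [0, -0.0056, -0.0056], 0], [[0, 0, 0], [0, -0.0083, -0.0068], 0], [[0, 0, 0], [0, -0.0083, -0.0068], 0], [[0, 0, 0], [0, -0.0083, -0.0068], 0]])

```text
clock: 9.42
eef_pos: [0.5459, 0.1199, 0.122]
tcp_rot: [-0.144, -0.649, 0.729, 0.162]
ft_force: [-2.1, 0.2, -1.5]
finger_gap: 0.108
grip_force: 62.1
```

```bash
python3 v.py
```

```text
t 9.4167 q [ 0.364  0.625  0.378 -0.199 -1.714 -0.47 ] p [0.5459 0.1199 0.122 ] F [-2.13  0.24 -1.45] gap 0.108 gf 62.1
up per mm [0.0, 0.00085, -0.00181]
rx per mm [1e-05, -0.00181, -0.00085]
ry per mm [-0.002, -1e-05, -0.0]
off place mm rx,ry,z [ 0.03  2.46 -0.2 ] tau [ 0.16 -0.38 -0.05]
```

carry_out(motion=[[[0, 0, 0], [0, 0, 0], 0.13], [[0, 0, 0], [0, 0, 0], 0.17], [[0, 0, 0], [0, 0, 0], 0.22], [[0, 0, 0], [0, 0, 0], 0.3], [[0, 0, 0], [0, 0, 0], 0.4], [[0, 0, 0], [0, 0, 0], 0.5], [[0, 0, 0], [0, 0, 0], 0.5]])

```text
clock: 10.0
eef_pos: [0.5465, 0.1198, 0.1225]
tcp_rot: [-0.144, -0.649, 0.729, 0.162]
ft_force: [-0.0, 0.5, 0.2]
finger_gap: 0.494
grip_force: 0.0
```

```bash
cat > f.py <<'E'
from h import *
import sys
def fit(f,cam='scene'):
    c=snap(cam,f); W=cloud(c).reshape(-1,3); W=W[np.isfinite(W).all(1)]; d=W-O; L=np.c_[d@rx,d@ry,d[:,2]]
    t=(L[:,0]+.0469)*np.cos(a)-(L[:,2]-.018)*np.sin(a)
    q=L[(abs(t)<.01)&(abs(L[:,1])<.08)&(L[:,2]>.035)&(L[:,2]<.15)]
    for _ in range(4):
        m=q.mean(0); n=np.linalg.svd(q-m,full_matrices=False)[2][2]; n*=-np.sign(n[0]); r=(q-m)@n; q=q[abs(r)<.003]
    print(f,len(q),'lean deg',np.degrees(np.arcsin(n[2])),'yaw',np.degrees(n[1]),'toe x',m[0]+(m[2]-.018)*n[2]/n[0],'y',np.percentile(q[:,1],[.5,99.5]))
    k=L[(abs(L[:,1])<.03)&(L[:,0]>-.13)&(L[:,0]<-.06)&(L[:,2]>.05)&(L[:,2]<.09)]
    r=cv2.minAreaRect((k[:,:2]*1000).astype(np.float32)); print('knob',r[0],r[1],k[:,2].max())
    b=L[(abs(L[:,1])<.043)&(abs(L[:,1])>.02)&(L[:,0]>-.11)&(L[:,0]<-.03)&(abs(L[:,2]-.0305)<.003)]
    b=b[b[:,0]<m[0]+(.0305-m[2])*.466-.002]
    print('bar x',np.percentile(b[:,0],[1,50,99]).round(4))
fit(sys.argv[1])
E
python3 v.py; python3 f.py s4; python3 -c "
from h import *
go(RP,tcp_place(0)+.12*pz)"
```

```text
t 10.0 q [ 0.363  0.625  0.379 -0.198 -1.714 -0.47 ] p [0.5465 0.1198 0.1225] F [-0.02  0.51  0.2 ] gap 0.494 gf 0.0
up per mm [-0.0, 0.00084, -0.00181]
rx per mm [1e-05, -0.00181, -0.00084]
ry per mm [-0.002, -1e-05, -0.0]
off place mm rx,ry,z [0.58 2.47 0.31] tau [-0.17 -1.2   0.04]
s4 3678 lean deg 25.83958969160278 yaw 0.626794518781561 toe x -0.047099102414928574 y [-0.05159133  0.0478732 ]
knob (-107.80147552490234, -0.5555620193481445) (17.884572982788086, 19.325759887695312) 0.06893702252319028
bar x [-0.1026 -0.078  -0.0421]
turn [-0.0, -0.001, 0.002] shift [0.0053, 0.0006, -0.239] | rows 0.027431013635183674 2.8666295417277086
```

carry_out(motion=[[[0, 0, 0], [0, 0, -0.015], 0.5], [[0, 0, 0], [0, 0, -0.05], 0.5], [[0, 0, 0], [0, 0, -0.11], 0.5], [[0, 0, 0], [0, 0, -0.18], 0.5], [[0, 0, 0], [0, 0, -0.25], 0.5], [[0, 0, 0], [0, 0, -0.27], 0.5], [[0, 0, 0], [0, 0, -0.27], 0.5]])

```text
clock: 10.63
eef_pos: [0.605, 0.1127, 0.2479]
tcp_rot: [-0.141, -0.649, 0.73, 0.16]
ft_force: [0.6, 0.2, 0.3]
finger_gap: 0.499
grip_force: 0.0
```

```bash
python3 f.py s5
cat >> h.py <<'E'
RK=frame(ry,-ez)
def kp(x,z,y=.001): return O+rx*x+ry*y+ez*z
E
python3 - <<'E'
from h import *
S(); go(RK,kp(-.107,.24)); go(RK,kp(-.107,.24),.6)
E
```

```text
s5 4094 lean deg 25.85314150848718 yaw 0.6267603924493315 toe x -0.04712031625422074 y [-0.05161476  0.04794494]
knob (-108.08317565917969, -0.6313095092773438) (18.242889404296875, 19.966840744018555) 0.068609703533426
bar x [-0.1067 -0.0784 -0.0421]
t 10.6833 q [ 0.327  0.714  0.859 -0.212 -2.1   -0.515] p [0.604  0.1131 0.246 ] F [ 0.23  0.46 -1.09] gap 0.5 gf 0.0
turn [0.227, -0.226, 1.031] shift [0.0024, 0.3086, 0.1557] | rows 12.959604223582627 4.144025627101793
turn [0.136, -0.136, 0.619] shift [0.0014, 0.1851, 0.0934] | rows 7.7757625341495755 2.4864153762610757
```

carry_out(motion=[[[0.136, -0.136, 0.619], [0.001, 0.185, 0.087], 0.5], [[0.136, -0.136, 0.619], [0.001, 0.185, 0.087], 0.5], [[0.136, -0.136, 0.619], [0.001, 0.185, 0.087], 0.5], [[0.136, -0.136, 0.619], [0.001, 0.185, 0.087], 0.5], [[0.136, -0.136, 0.619], [0.001, 0.185, 0.087], 0.5], [[0.136, -0.136, 0.619], [0.001, 0.185, 0.087], 0.5], [[0.136, -0.136, 0.619], [0.001, 0.185, 0.087], 0.5], [[0.136, -0.136, 0.619], [0.001, 0.185, 0.087], 0.5]])

```text
clock: 11.35
eef_pos: [0.5004, 0.1242, 0.2439]
tcp_rot: [-0.064, -0.244, 0.965, 0.07]
ft_force: [0.9, -1.1, 0.1]
finger_gap: 0.499
grip_force: 0.0
```

Run:
```python
from h import *
S(); go(RK,kp(-.107,.17))
```

```text
t 11.35 q [ 0.429  0.281  0.201 -0.162 -1.592 -1.501] p [0.5004 0.1242 0.2439] F [ 0.89 -1.13  0.08] gap 0.499 gf 0.0
turn [0.09, -0.092, 0.408] shift [0.0981, 0.0519, 0.1682] | rows 5.140303404732525 2.416473803996769
```

carry_out(motion=[[[0.09, -0.092, 0.408], [0.098, 0.052, 0.168], 0.6], [[0.09, -0.092, 0.408], [0.098, 0.052, 0.168], 0.6], [[0.09, -0.092, 0.408], [0.098, 0.052, 0.168], 0.6], [[0.09, -0.092, 0.408], [0.098, 0.052, 0.168], 0.6], [[0.09, -0.092, 0.408], [0.098, 0.052, 0.168], 0.6], [[0.09, -0.092, 0.408], [0.098, 0.052, 0.168], 0.6], [[0.09, -0.092, 0.408], [0.098, 0.052, 0.168], 0.6]])

```text
clock: 11.93
eef_pos: [0.4323, 0.1323, 0.1702]
tcp_rot: [-0.001, 0.055, 0.999, 0.001]
ft_force: [0.0, 0.5, 0.2]
finger_gap: 0.603
grip_force: 0.0
```

Run:
```python
from h import *
S(); go(RK,kp(-.107,.046))
```

```text
t 11.9333 q [ 6.440e-01  9.700e-02 -2.640e-01 -2.000e-03 -1.210e+00 -2.323e+00] p [0.4323 0.1323 0.1702] F [0.   0.49 0.16] gap 0.603 gf 0.0
turn [0.001, -0.001, 0.007] shift [-0.0008, -0.0006, 0.2484] | rows 0.08881871444739482 2.978923287934738
```

carry_out(motion=[[[0, 0, 0.007], [0, 0, 0.06], 0.6], [[0, 0, 0.007], [0, 0, 0.12], 0.6], [[0, 0, 0.007], [0, 0, 0.17], 0.6], [[0, 0, 0.007], [0, 0, 0.21], 0.6], [[0, 0, 0.007], [0, 0, 0.235], 0.6], [[0, 0, 0.007], [0, 0, 0.248], 0.6], [[0, 0, 0.007], [0, 0, 0.248], 0.6]])

```text
clock: 12.52
eef_pos: [0.4327, 0.1317, 0.0452]
tcp_rot: [-0.002, 0.061, 0.998, 0.0]
ft_force: [-0.3, 0.1, 0.6]
finger_gap: 0.597
grip_force: 0.0
```

```bash
python3 v.py
python3 - <<'E'
from h import *
c=snap('scene','s6'); cv2.imwrite('pics/s6c.png',cv2.resize(c['pixels'][230:390,300:460,::-1],None,fx=3.6,fy=3.6,interpolation=cv2.INTER_CUBIC))
E
```

```text
t 12.5167 q [ 0.642  0.229 -0.463 -0.003 -0.882 -2.333] p [0.4327 0.1317 0.0452] F [-0.33  0.14  0.55] gap 0.597 gf 0.0
up per mm [1e-05, -0.0, -0.002]
rx per mm [-0.002, 1e-05, -1e-05]
ry per mm [1e-05, 0.002, -0.0]
off place mm rx,ry,z [-113.79    0.63  -76.9 ] tau [-0.04 -0.01  0.07]
```

View pics/s6c.png

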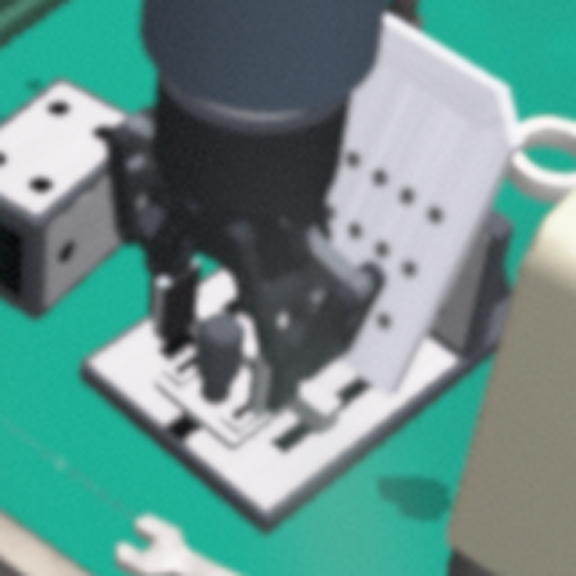

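Knob at (220,350) sits between the pads (180,310) and (260,370). Close.

carry_out(motion=[[[0, 0, 0], [0, 0, 0], 0.4], [[0, 0, 0], [0, 0, 0], 0.1], [[0, 0, 0], [0, 0, 0], 0], [[0, 0, 0], [0, 0, 0], 0], [[0, 0, 0], [0, 0, 0], 0], [[0, 0, 0], [0, 0, 0], 0]])

```text
clock: 13.07
eef_pos: [0.434, 0.1326, 0.0478]
tcp_rot: [0.001, 0.061, 0.998, 0.001]
ft_force: [-0.6, -1.0, 5.4]
finger_gap: 0.204
grip_force: 58.6
```

```bash
python3 v.py
```

```text
t 13.0667 q [ 6.430e-01  2.240e-01 -4.610e-01 -1.000e-03 -8.830e-01 -2.336e+00] p [0.434  0.1326 0.0478] F [-0.62 -1.03  5.38] gap 0.204 gf 58.6
up per mm [-0.0, 0.0, -0.002]
rx per mm [-0.002, 1e-05, 0.0]
ry per mm [1e-05, 0.002, 0.0]
off place mm rx,ry,z [-112.64    1.67  -74.35] tau [-0.58  0.38  0.02]
```

carry_out(motion=[[[0, 0, 0], [-0.006, 0, -0.002], 0], [[0, 0, 0], [-0.014, 0, -0.002], 0], [[0, 0, 0], [-0.022, 0, -0.002], 0], [[0, 0, 0], [-0.03, 0, -0.002], 0], [[0, 0, 0], [-0.036, 0, -0.002], 0], [[0, 0, 0], [-0.04, 0, -0.002], 0], [[0, 0, 0], [-0.04, 0, -0.002], 0]])

```text
clock: 13.65
eef_pos: [0.4531, 0.13, 0.0478]
tcp_rot: [-0.0, 0.062, 0.998, 0.001]
ft_force: [-4.7, 0.5, 5.2]
finger_gap: 0.201
grip_force: 59.2
```

```bash
python3 v.py; python3 f.py s7;python3 - <<'E'
from h import *
c=load('s7'); cv2.imwrite('pics/s7c.png',cv2.resize(c['pixels'][270:370,330:450,::-1],None,fx=5,fy=5,interpolation=cv2.INTER_CUBIC))
E
```

```text
t 13.65 q [ 6.120e-01  2.570e-01 -4.160e-01 -2.000e-03 -8.980e-01 -2.305e+00] p [0.4531 0.13   0.0478] F [-4.66  0.45  5.19] gap 0.201 gf 59.2
up per mm [0.0, 0.0, -0.002]
rx per mm [-0.002, 1e-05, -0.0]
ry per mm [1e-05, 0.002, 0.0]
off place mm rx,ry,z [-93.35   1.4  -74.35] tau [0.11 1.24 0.02]
s7 2193 lean deg 25.82249026319603 yaw 1.1345152990980356 toe x -0.04723971696361736 y [-0.05190959  0.01586003]
knob (-87.08177947998047, 0.4875831604003906) (25.47292709350586, 57.467529296875) 0.08981924360895999
bar x [-0.0931 -0.0594 -0.0419]
```

View pics/s7c.png

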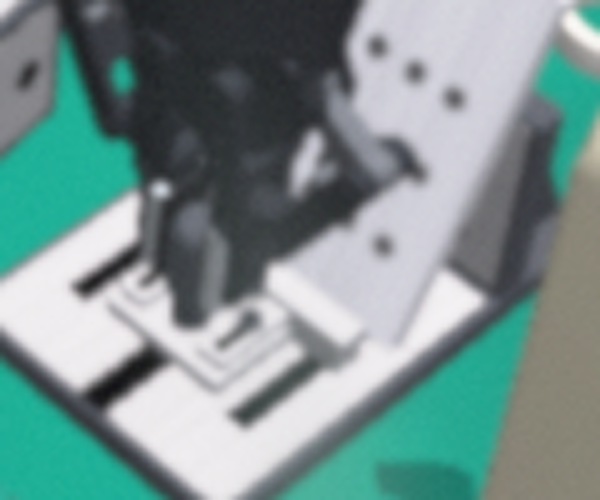

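The bar (edge ~(360,340)) is a few mm short of the plate's foot (~(385,335)). Creep in.

carry_out(motion=[[[0, 0, 0], [-0.001, 0, 0], 0], [[0, 0, 0], [-0.002, 0, 0], 0], [[0, 0, 0], [-0.003, 0, 0], 0], [[0, 0, 0], [-0.004, 0, 0], 0], [[0, 0, 0], [-0.005, 0, 0], 0], [[0, 0, 0], [-0.006, 0, 0], 0], [[0, 0, 0], [-0.007, 0, 0], 0]])

```text
clock: 14.28
eef_pos: [0.4562, 0.1295, 0.0478]
tcp_rot: [-0.001, 0.062, 0.998, 0.001]
ft_force: [-5.5, 1.1, 6.6]
finger_gap: 0.199
grip_force: 59.3
```

```bash
python3 v.py
```

```text
t 14.2833 q [ 6.07e-01  2.62e-01 -4.09e-01 -2.00e-03 -9.00e-01 -2.30e+00] p [0.4562 0.1295 0.0478] F [-5.52  1.1   6.56] gap 0.199 gf 59.3
up per mm [0.0, 0.0, -0.002]
rx per mm [-0.002, 1e-05, -0.0]
ry per mm [1e-05, 0.002, 0.0]
off place mm rx,ry,z [-90.19   1.31 -74.36] tau [0.24 1.74 0.02]
```

carry_out(motion=[[[0, 0, 0], [-0.001, 0, 0], 0], [[0, 0, 0], [-0.002, 0, 0], 0], [[0, 0, 0], [-0.003, 0, 0], 0], [[0, 0, 0], [-0.003, 0, 0], 0]])

```text
clock: 14.62
eef_pos: [0.4578, 0.1294, 0.0478]
tcp_rot: [-0.0, 0.062, 0.998, 0.001]
ft_force: [-4.5, 0.6, 6.3]
finger_gap: 0.204
grip_force: 59.3
```

```bash
python3 v.py; python3 f.py s8
```

```text
t 14.6167 q [ 6.050e-01  2.640e-01 -4.050e-01 -2.000e-03 -9.010e-01 -2.298e+00] p [0.4578 0.1294 0.0478] F [-4.54  0.6   6.3 ] gap 0.204 gf 59.3
up per mm [0.0, 0.0, -0.002]
rx per mm [-0.002, 1e-05, -0.0]
ry per mm [1e-05, 0.002, 0.0]
off place mm rx,ry,z [-88.59   1.32 -74.33] tau [0.23 1.56 0.01]
s8 2066 lean deg 25.89509671923278 yaw 1.0443832840428662 toe x -0.047386184699792264 y [-0.05204387  0.01359327]
knob (-82.31355285644531, 1.116037368774414) (26.953641891479492, 58.42750930786133) 0.0899847671611152
bar x [-0.0887 -0.0551 -0.042 ]
```

Still plain friction (~5 N); continue.

carry_out(motion=[[[0, 0, 0], [-0.001, 0, 0], 0], [[0, 0, 0], [-0.002, 0, 0], 0], [[0, 0, 0], [-0.003, 0, 0], 0], [[0, 0, 0], [-0.003, 0, 0], 0]])

```text
clock: 15.0
eef_pos: [0.4589, 0.1292, 0.0478]
tcp_rot: [-0.001, 0.062, 0.998, 0.001]
ft_force: [-6.2, 1.3, 7.1]
finger_gap: 0.203
grip_force: 59.5
```

```bash
python3 v.py; python3 f.py s9
```

```text
t 15.0 q [ 0.602  0.266 -0.402 -0.003 -0.903 -2.295] p [0.4589 0.1292 0.0478] F [-6.17  1.28  7.06] gap 0.203 gf 59.5
up per mm [0.0, 0.0, -0.002]
rx per mm [-0.002, 1e-05, -0.0]
ry per mm [1e-05, 0.002, 0.0]
off place mm rx,ry,z [-87.48   1.32 -74.35] tau [0.4  2.19 0.02]
s9 2032 lean deg 25.826898225579114 yaw 1.327472191466912 toe x -0.04733923553919772 y [-0.05185013  0.01309503]
knob (-80.84426879882812, -0.1235809326171875) (59.4825325012207, 25.58266258239746) 0.08994686463300079
bar x [-0.0888 -0.0541 -0.0421]
```

carry_out(motion=[[[0, 0, 0], [-0.0007, 0, 0], 0], [[0, 0, 0], [-0.0014, 0, 0], 0], [[0, 0, 0], [-0.002, 0, 0], 0], [[0, 0, 0], [-0.002, 0, 0], 0]])

```text
clock: 15.38
eef_pos: [0.4595, 0.1291, 0.0478]
tcp_rot: [-0.001, 0.062, 0.998, 0.001]
ft_force: [-9.2, 2.6, 8.8]
finger_gap: 0.202
grip_force: 59.6
```

```bash
python3 v.py; python3 f.py s10
```

```text
t 15.3833 q [ 0.601  0.268 -0.4   -0.003 -0.904 -2.294] p [0.4595 0.1291 0.0478] F [-9.21  2.55  8.76] gap 0.202 gf 59.6
up per mm [0.0, 0.0, -0.002]
rx per mm [-0.002, 1e-05, -0.0]
ry per mm [1e-05, 0.002, 0.0]
off place mm rx,ry,z [-86.88   1.28 -74.37] tau [0.64 2.8  0.02]
s10 2009 lean deg 25.515897884672004 yaw 1.0526299996195125 toe x -0.04679777450383895 y [-0.05187783  0.01269912]
knob (-80.87644958496094, 0.563934326171875) (25.5605525970459, 59.08553695678711) 0.08994169226456503
bar x [-0.0836 -0.0544 -0.0426]
```

carry_out(motion=[[[0, 0, 0], [-0.0008, 0, 0], 0], [[0, 0, 0], [-0.0015, 0, 0], 0], [[0, 0, 0], [-0.0015, 0, 0], 0], [[0, 0, 0], [-0.0015, 0, 0], 0], [[0, 0, 0], [0.0002, 0, 0], 0], [[0, 0, 0], [0.0012, 0, 0], 0], [[0, 0, 0], [0.0012, 0, 0], 0]])

```text
clock: 16.02
eef_pos: [0.4602, 0.1291, 0.0478]
tcp_rot: [0.0, 0.062, 0.998, 0.001]
ft_force: [-2.3, -0.4, 3.7]
finger_gap: 0.198
grip_force: 59.1
```

```bash
python3 v.py; python3 f.py s11
```

```text
t 16.0167 q [ 6.010e-01  2.670e-01 -4.010e-01 -1.000e-03 -9.020e-01 -2.295e+00] p [0.4602 0.1291 0.0478] F [-2.29 -0.36  3.67] gap 0.198 gf 59.1
up per mm [-0.0, 0.0, -0.002]
rx per mm [-0.002, 1e-05, 0.0]
ry per mm [1e-05, 0.002, 0.0]
off place mm rx,ry,z [-86.15   1.33 -74.32] tau [-0.19  0.78  0.02]
s11 1982 lean deg 24.896100284777294 yaw 1.2054019120288981 toe x -0.0457796783251821 y [-0.05214682  0.01183507]
knob (-79.36587524414062, 0.5342960357666016) (27.343671798706055, 58.6076774597168) 0.08999885866240356
bar x [-0.0812 -0.0537 -0.0422]
```

carry_out(motion=[[[0, 0, 0], [0, 0, 0], 0.3], [[0, 0, 0], [0, 0, 0], 0.45], [[0, 0, 0], [0, 0, 0], 0.6], [[0, 0, 0], [0, 0, 0], 0.6], [[0, 0, 0], [0, 0, -0.03], 0.6], [[0, 0, 0], [0, 0, -0.07], 0.6], [[0, 0, 0], [0, 0, -0.12], 0.6], [[0, 0, 0], [0, 0, -0.18], 0.6]])

```text
clock: 16.73
eef_pos: [0.4592, 0.1286, 0.1375]
tcp_rot: [-0.002, 0.062, 0.998, 0.0]
ft_force: [0.6, 0.3, 0.2]
finger_gap: 0.601
grip_force: 0.0
```

carry_out(motion=[[[0, 0, 0], [0, 0, -0.08], 0.6], [[0, 0, 0], [0.06, 0, -0.14], 0.6], [[0, 0, 0], [0.12, 0, -0.2], 0.6], [[0, 0, 0], [0.16, 0, -0.2], 0.6], [[0, 0, 0], [0.16, 0, -0.2], 0.6]])

```text
clock: 17.15
eef_pos: [0.3791, 0.1394, 0.2402]
tcp_rot: [0.002, 0.061, 0.998, 0.003]
ft_force: [0.2, 0.6, -1.2]
finger_gap: 0.596
grip_force: 0.0
```

```bash
python3 v.py; python3 f.py s12;python3 - <<'E'
from h import *
c=load('s12'); A=cv2.resize(c['pixels'][230:390,320:460,::-1],None,fx=3.6,fy=3.6,interpolation=cv2.INTER_CUBIC); cv2.imwrite('pics/s12c.png',A)
E
```

```text
t 17.15 q [ 7.430e-01 -4.400e-02 -2.290e-01 -2.000e-03 -1.379e+00 -2.435e+00] p [0.3791 0.1394 0.2402] F [ 0.16  0.64 -1.23] gap 0.596 gf 0.0
up per mm [-1e-05, 1e-05, -0.002]
rx per mm [-0.002, 0.0, 1e-05]
ry per mm [0.0, 0.002, 1e-05]
off place mm rx,ry,z [-167.94    1.86  118.04] tau [-0.05  0.07  0.03]
s12 4056 lean deg 25.05835689321425 yaw 0.745589602217646 toe x -0.04572143478203373 y [-0.05177169  0.0476087 ]
knob (-81.93289947509766, -0.6728286743164062) (17.103591918945312, 20.180295944213867) 0.06881891431332522
bar x [-0.0746 -0.0531 -0.042 ]
```

View pics/s12c.png

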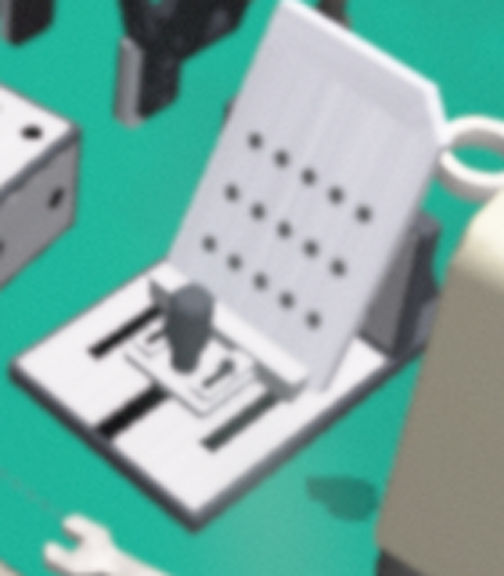

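The plate stands square at about 25° with the bar ((165,285)–(300,385)) along its foot and the clipped corner upper right (430,110). The gripper is clear of everything.

```bash
python3 -c "
from plant import job_done
print(job_done())"
```

```text
the job is handed in; nothing more can be done
None
```

I propped the plate on the angle plate and handed the job in at about 17 s: it leans about 25° from vertical, square within a degree and about 2 mm off the middle, dents outward and same edge up; I pushed the toe stop's bar onto its foot until I felt contact and the foot shifted about 1 mm.

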